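# Refit the brake lever on its blind-splined shaft and set the brake

### The arm

A 6-joint arm with a two-finger parallel gripper is mounted at the origin on the work surface; the furniture and walls round the work are solid. World frame = base frame: x ahead of the robot, y to its left, z up, the work surface at z = 0. Lengths are in m, angles in rad, forces in N, time in s.
With the tool pointing down it reaches from about 0.3 to 0.875 m from the base axis. Payload 6.4 kg.
Tool frame: the origin (TCP) lies midway between the tips of the shut fingers; the grasp point (between the pads) lies 19 mm behind it (ctrl.pinch_z is the distance from the TCP to the grasp point, in m); z points along the fingers, y is the line along which they close (so a half turn about z gives the same grasp; the last joint's range is limited). The gripper opens to 85 mm and grips with 20 to 120 N. Pads are 22 mm wide; open, the fingers measure 114 mm over their backs; the gripper's body (76 mm by 85 mm) begins 54 mm behind the grasp point. The pads swing forward as they close: fully open they stand 13 mm farther back than shut.
Start: joints at [1.142, 0.181, 1.607, -0, 1.354, -0.206], TCP at [0.127, 0.561, 0.231] pointing down, gripper open.
Joint ranges: [-2.99, 2.99], [-0.89, 2.07], [0.3, 2.58], [-1.14, 4.28], [0, 2.63], [-3.12, 3.12]. Speed limits (rad/s): [2.57, 2.57, 3.01, 3.14, 3.14, 3.14].

### API

Orientations are given as a unit quaternion [w, x, y, z].
In Python, from bench import ctrl gives the robot as it stands.
- The arm moves only by the tool apply_moves, never from a script. Its argument "moves" is a list of rows, each an object with "jaw": the opening, from 0 (shut) to 1 (fully open); "offset": the shift along the tool's x, y, z in mm, a list of three; "rot": the turn, a rotation vector about the tool's x, y, z in degrees, a list of three. In form: [{"jaw": jaw, "offset": [dx, dy, dz], "rot": [ax, ay, az]}, ...]. A call has exactly 5 rows; each row shifts and turns the commanded pose from where the row before left it, along the tool's axes as they then stand; what a row does not reach is not made up. A row lasts 1/8 s, in which the tool goes at most 62.5 mm and 10.7 degrees, less where a joint would pass 70% of its speed; a pose out of reach is approached as far as the arm can. A call is refused whole if a number of a shift passes 62.5 or a number of a turn 10.7, either way. A call with a gripper value outside its range is refused whole. The fingers move at their own pace and stop on an object; the grip force is fixed at half the most. Time passes only in rows, so rows that do not move let the fingers close, or fill a call up. It gives the time, the measured TCP pose, the force, the opening and the grip force at its end, in the units of the state.
- ctrl.get_obs(): the state, without advancing time (a new reading comes with each control period).
- ctrl.camera(name): name is "scene" or "top"; returns (picture, depth): 384x512x3 uint8, red, green, blue; 384x512 float32, m along the optical axis (not along the pixel's ray), 0 where there is no reading.
- ctrl.camera_params(name): a dict with "K" (3x3 intrinsics, pixels), "cam_to_world" (4x4, takes a point from camera to world coordinates). Camera axes: x right, y down, z forward; pixel columns grow to the right and rows downward; lengths in m; the calibration is good to about 2 mm. A picture is of the moment at which its call begins. camera_params takes no time and is no camera call.
- ctrl.hand_in(): hands the job in; it is judged then, once.
Trained networks look in the newest picture that a camera, given by its name, has taken for a name from the list of things; names that differ only in an ending like _2 or _b are one class to them, and where a whole thing is asked for, a point or a joint stands for the part that bears it (a point fixed in the world has none). Each returns a list of dicts, best first, with "score" (0 to 1); they miss things now and then, are a little off and sometimes report something else, mostly with a low value. They report only what shows in the picture. A call takes as long as a camera call.
- ctrl.outline_of(camera, target): "region" (384x512 bool, what is visible of it) and "position" ([column, row] in pixels, amid what is visible of it).
The state is a dict: "time_s": time; "q": joint angles; "dq": joint speeds; "joint_efforts": joint torques, N m; "eef_pos": TCP position; "eef_rot": TCP orientation; "wrist_force": force on the tool from outside, world axes, zero at the start; "torque": the same for the moment, N m; "opening": opening from 0.0 (shut) to 1.0 (fully open); "grasp_force": force on a finger pad.
Only numpy, scipy, OpenCV 4.12 (cv2) and the standard library are available. Lean on these libraries where they do the work, as an engineer would, in place of code of your own. Each camera call takes 0.05 s, during which the arm holds its last target. There are 200 camera calls.

### The job

The positioner's brake has been serviced: fit the loose lever back onto the splined shaft of the blue brake unit. It goes on one way only and nobody knows how the shaft was left standing, so turn the lever on the shaft's end under light pressure until the teeth find each other, and slide it fully home on the collar without ever forcing it. Then swing the fitted lever clockwise to the red lug to set the brake, let go of it there, and leave the tools and parts lying round the work where they are.

Things in the scene. Friction and masses are not known exactly. Their poses are not given: they have to be found in the camera images.
- lever_hub (a point): The loose brake lever, lying flat at the start; this is the centre of its bright steel hub, half-way up. Hub 36 mm tall, with two flats 42 mm apart (the grasp, from above) and 49 mm long the other way. z is the bore axis (up), x points along the dark arm, y is square to the flats. Mass 0.3 to 0.45 kg.
- lever_bore (a point): Centre of the hub's underside, 18 mm below lever_hub, same axes; the splined bore runs right through the hub. 29 mm between its lands, 37 mm over its six grooves. The groove on the arm's side (+x, white paint mark on the hub's top) is double width and takes the shaft's wide tooth.
- lever_eye (a point): Centre of the drilled eye (27 mm across, 16 mm thick, 11 mm hole) at the arm's end, 128 mm from the bore axis along the lever's x. The arm is 16 mm wide and 12 mm thick, 2 to 14 mm above the hub's underside.
- shaft_seat (a point): Bolted-down brake unit (blue drum, bright cover): the point on the shaft axis on the shaft collar's top face, 68 mm above the table, where the lever's underside rests when home. Axes belong to the fixed housing, not the shaft: z up, x toward the plain lug (brake off), -y toward the red lug (on). Cover 12 mm below. Lever on unit: never above 50 N while fitting, 100 N at the lug.
- tooth_ends (a point): On the shaft axis at the upper ends of its six 22 mm long teeth (34 mm over the tips, ends slightly chamfered), 22 mm above shaft_seat, same fixed axes. A plain nose, 28 mm across, stands 10 mm above it; it enters the bore freely and centres it. The lever's underside rests here until the teeth match, then drops. The lever then fits within about 4 degrees.
- red_lug (a point): Middle of the stop face of the red lug (brake on), top 10 mm above shaft_seat, same fixed axes. The lever works from pointing along +x (off) clockwise from above to -y (on), where its arm meets this face. Shaft drag is a steady 0.25 N m or so: it stays where it is left, also when the lever is turned on the tooth ends under a light push of 5 to 10 N.
- plain_lug (a point): Middle of the stop face of the plain bright lug (brake off), same fixed axes. The shaft's turn is not measured: its double-width tooth (white paint mark on the shaft's end) points anywhere from 8 to 66 degrees clockwise, seen from above, from the housing's +x. The lever goes on only with its arm pointing that way.
- angle_bar: Bystander: offcut of aluminium angle, 260 mm long, 30 x 30 mm, lying beyond the brake unit; origin at the centre of its underside.
- try_square: Bystander: steel square, 186 x 110 x 16 mm, lying beyond the lever; origin at the centre of its underside.
- tin: Bystander: open round metal tin of nuts, 86 mm across, 42 mm tall, on the right near the robot; origin at the centre of its underside.
- coupling: Bystander: short pipe coupling with a green cap, 42 mm across, 44 mm tall, on the left near the robot; origin at the centre of its underside.

How it is judged:
On the way, in this order (a step that is already met when the one before it is completed fails the run):
1. the lever's teeth are in mesh with the shaft's and its hub is fully home on the collar (z of lever_hub in the frame of shaft_seat below 0.021 m and horizontal distance between lever_hub and shaft_seat below 0.004 m), for 0.2 s.
2. the fitted lever has been swung to the red lug (z of lever_hub in the frame of shaft_seat below 0.021 m and angle between the x axis of lever_hub and the y axis of shaft_seat, either way round below 0.07 rad), for 0.2 s.
At the end, for the whole second after the job is handed in: The lever sits fully home on the splined shaft (hub within 2.5 mm of the collar, within 3 mm of the shaft's axis, level within 3 degrees), its arm against the red lug (within 4 degrees), and is released (z of lever_hub in the frame of shaft_seat below 0.0205 m and horizontal distance between lever_hub and shaft_seat below 0.003 m and angle between lever_hub's own z axis and vertical below 0.05 rad and angle between the x axis of lever_hub and the y axis of shaft_seat, either way round below 0.07 rad); the robot touches nothing.
It fails at once if the lever is forced while it is being fitted: contact above 50 N before the hub is home (contact force between brake_lever and brake_unit above 50 N and z of lever_hub in the frame of shaft_seat above 0.021 m).
It fails at once if the fitted lever is driven against the unit with more than 100 N (contact force between brake_lever and brake_unit above 100 N).
It fails at once if a bystander is shifted by more than 20 mm (distance of any of angle_bar, try_square, tin, coupling from where it was at the start of the episode above 0.02 m).
It also fails if it takes over 72 s, if anything falls off the work surface, if the arm or the gripper's body presses on something with over 40 N, if the wrist force passes 120 N, or if a joint passes its speed limit or range.

## Working session

There is one attempt and no reset: what is moved stays moved. The work goes in short steps, Python scripts to look and compute and a tool call to move; the robot and the scene stay as the last step left them, time stands still between calls to the robot, and variables do not carry over. Pictures are saved under pics/ and viewed, at most 10 in all, crops included, and the job is handed in when it is done.

Besides the shell and the picture viewer there is one more tool, called in YAML: its name, and indented under it one key for each argument. apply_moves: Moves the arm, as the interface text tells. Its arguments: {"type":"object","properties":{"moves":{"type":"array"}},"required":["moves"]}

```bash
ls; mkdir -p pics; cat > h.py <<'E'
import numpy as np, cv2
from bench import ctrl
def cloud(cam,depth):
    P=ctrl.camera_params(cam);K=P["K"];T=np.array(P["cam_to_world"])
    v,u=np.mgrid[:384,:512]
    c=np.stack([(u-K[0][2])/K[0][0]*depth,(v-K[1][2])/K[1][1]*depth,depth],-1)
    return c@T[:3,:3].T+T[:3,3]
def proj(cam,p):
    P=ctrl.camera_params(cam);K=np.array(P["K"]);T=np.linalg.inv(P["cam_to_world"])
    c=T[:3,:3]@np.array(p)+T[:3,3]; q=K@c; return q[:2]/q[2]
E
python3 - <<'E'
from h import *
print(ctrl.get_obs())
ims=[]
for cam in("top","scene"):
    im,d=ctrl.camera(cam); np.savez(f"{cam}0.npz",im=im,d=d); W=cloud(cam,d)
    cv2.imwrite(f"pics/{cam}0.png",cv2.resize(im[:,:,::-1],(768,576),interpolation=cv2.INTER_CUBIC))
    print(cam,ctrl.camera_params(cam))
    for n in["lever_hub","lever_eye","shaft_seat","tooth_ends","red_lug","plain_lug","angle_bar","try_square","tin","coupling"]:
        for r in ctrl.outline_of(cam,n)[:2]:
            c,w=r["position"]; m=r["region"]&(d>0)
            print(n,round(r["score"],2),np.round(r["position"],1),r["region"].sum(),W[int(round(w)),int(round(c))].round(4),np.median(W[m],0).round(4) if m.any() else None)
E
```

```text
pics
{'time_s': 0.0, 'q': array([ 1.14169490e+00,  1.81523545e-01,  1.60799142e+00, -2.52007843e-05,
        1.35381233e+00, -2.06319354e-01]), 'dq': array([-0.00027497,  0.00032122, -0.00080947,  0.00212895,  0.00092127,
        0.00053745]), 'joint_efforts': array([-9.72800626e-04, -4.44877088e+01, -3.51330578e+01, -6.77729968e-04,
        9.41267033e-03, -5.40264102e-05]), 'eef_pos': array([0.12681122, 0.56028002, 0.23040201]), 'eef_rot': array([-2.59257570e-04,  1.11158074e-01,  9.93802360e-01, -8.27757507e-04]), 'wrist_force': array([-0.20124633,  0.31049317, -1.08006217]), 'torque': array([-0.00076408, -0.01952642,  0.05404562]), 'grasp_force': 0.0, 'opening': 1.000581765376013}
top {'K': array([[383.57925547,   0.        , 261.47221885],
       [  0.        , 383.57925547, 192.01751053],
       [  0.        ,   0.        ,   1.        ]]), 'cam_to_world': array([[-0.02028659, -0.99610066,  0.0858599 ,  0.43959399],
       [-0.99974009,  0.02110406,  0.00862386,  0.03343508],
       [-0.01040223, -0.08566263, -0.9962699 ,  1.21471818],
       [ 0.        ,  0.        ,  0.     
[... 1701 characters left out ...]
.2] 257 [ 0.7271 -0.1338  0.0074] [ 0.7307 -0.1464  0.0082]
tooth_ends 0.87 [249.8 201.1] 1047 [0.5077 0.0518 0.0556] [0.5174 0.0749 0.0424]
red_lug 0.87 [251.4 201. ] 1029 [0.5119 0.0512 0.0542] [0.5184 0.0702 0.0423]
plain_lug 0.64 [249.2 201.8] 1037 [0.5035 0.0527 0.0518] [0.5168 0.0733 0.042 ]
angle_bar 0.88 [290.4 180.3] 446 [0.7566 0.1298 0.0219] [0.7465 0.1303 0.0077]
angle_bar 0.55 [247.8 199.9] 1078 [0.5035 0.0601 0.0571] [0.5195 0.0726 0.0391]
try_square 0.58 [324.4 218.6] 325 [ 0.7229 -0.1457  0.0021] [ 0.729  -0.1472  0.0074]
coupling 0.59 [166.8 180.7] 103 [0.2952 0.3929 0.0414] [0.297  0.3955 0.0328]
coupling 0.34 [249.1 196.6] 1045 [0.5196 0.0794 0.0539] [0.519  0.0725 0.043 ]
```

```bash
python3 - <<'E'
from h import *
im=np.load("top0.npz")["im"][:,:,::-1]
a=cv2.resize(im[150:240,190:290],(400*1,360),interpolation=cv2.INTER_CUBIC)
b=cv2.resize(im[180:270,290:390],(400,360),interpolation=cv2.INTER_CUBIC)
cv2.imwrite("pics/crop0.png",np.hstack([a,b]))
E
```

```text
(no output)
```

View pics/top0.png

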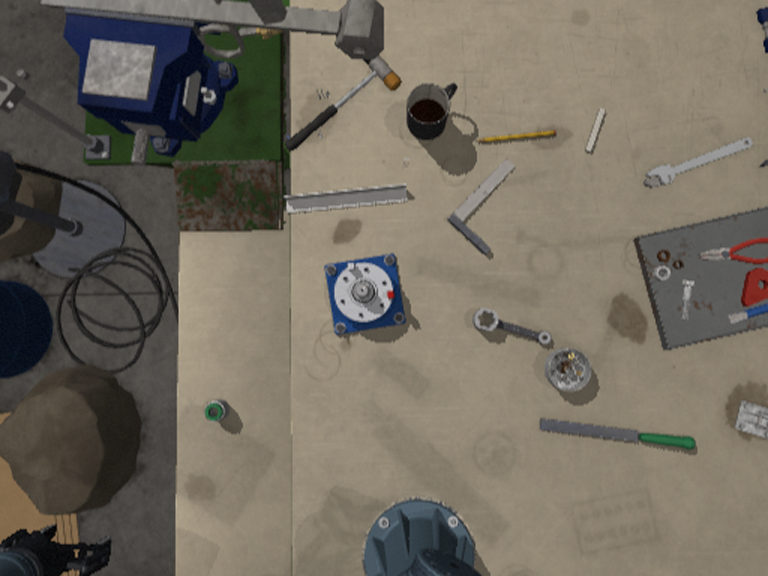

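View pics/crop0.png

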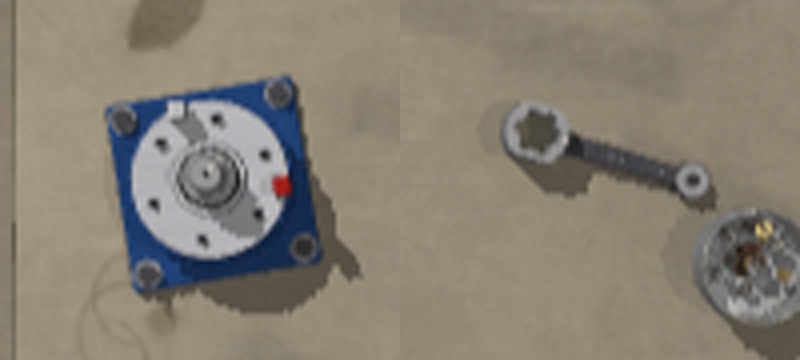

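View pics/scene0.png

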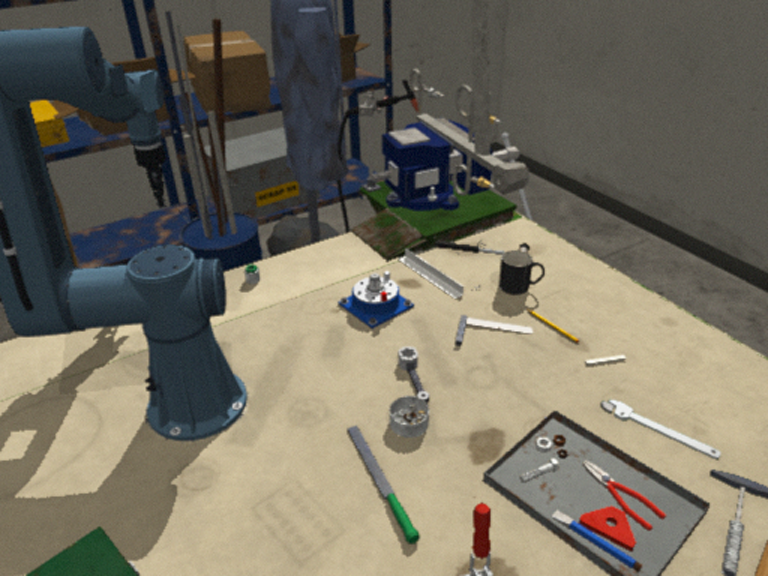

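```bash
cat >> h.py <<'E'
def ray(cam,px,z):
    P=ctrl.camera_params(cam);K=np.array(P["K"]);T=np.array(P["cam_to_world"])
    d=T[:3,:3]@np.linalg.solve(K,[px[0],px[1],1.]); return (T[:3,3]+d*(z-T[2,3])/d[2])
E
python3 - <<'E'
from h import *
for cam in("top","scene"):
    f=np.load(cam+"0.npz");im,d=f["im"],f["d"];W=cloud(cam,d).reshape(-1,3)
    for nm,c,z0,z1,r in(("nose",(.525,.1),.088,.11,.04),("hub",(.455,-.17),.026,.05,.1),("arm",(.455,-.17),.009,.022,.12)):
        m=(np.hypot(*(W[:,:2]-c).T)<r)&(W[:,2]>z0)&(W[:,2]<z1)
        q=W[m]; print(cam,nm,m.sum(),q.mean(0).round(4),np.median(q,0).round(4),q.std(0).round(4),((q.max(0)+q.min(0))/2).round(4))
    t=W[(np.hypot(*(W[:,:2]-(.5,-.05)).T)<.06)]; print("table z",t[:,2].mean(),t[:,2].std())
f=np.load("top0.npz");im=f["im"]
g=lambda p,z:ray("top",p,z).round(4)
print("nose",g((241.5,193.25),.1),"plain",g((234.2,177),.078),"red",g((260.5,196.5),.078),"hub",g((324,213),.036),"eye",g((363.2,225.2),.016))
hsv=cv2.cvtColor(im,cv2.COLOR_RGB2HSV)
# cover disc: bright, low saturation
m=((hsv[...,2]>150)&(hsv[...,1]<60)).astype(np.uint8); m[:150]=0;m[240:]=0;m[:,:190]=0;m[:,290:]=0
m=cv2.morphologyEx(m,cv2.MORPH_CLOSE,np.ones((5,5)))
cs,_=cv2.findContours(m,cv2.RETR_EXTERNAL,cv2.CHAIN_APPROX_NONE);c=max(cs,key=cv2.contourArea)
e=cv2.fitEllipse(cv2.convexHull(c));print("cover",e,g(e[0],.056))
# red
m=((hsv[...,1]>150)&((hsv[...,0]<10)|(hsv[...,0]>170))); m[:150]=0;m[240:]=0;m[:,:190]=0;m[:,290:]=0
v,u=np.nonzero(m);print("redpx",u.mean(),v.mean(),len(u),g((u.mean(),v.mean()),.074))
# blue base
m=((hsv[...,1]>120)&(abs(hsv[...,0].astype(int)-110)<15)).astype(np.uint8); m[:150]=0;m[240:]=0;m[:,:190]=0;m[:,300:]=0
v,u=np.nonzero(m);r=cv2.minAreaRect(np.stack([u,v],1).astype(np.float32));print("base",r,[g(p,.012) for p in cv2.boxPoints(r)])
# hub
s=im[195:235,305:375].astype(int); 
b=cv2.resize(im[195:245,300:400,::-1],(800,400),interpolation=cv2.INTER_NEAREST)
b2=cv2.resize(im[170:216,195:287,::-1],(800,400),interpolation=cv2.INTER_NEAREST)
cv2.imwrite("pics/c1.png",np.vstack([b[:300],b2[:300]]))
E
```

```text
top nose 80 [0.5322 0.1025 0.0978] [0.5316 0.1029 0.0982] [0.0073 0.0078 0.0034] [0.5319 0.1021 0.0963]
top hub 107 [ 0.4729 -0.1455  0.0349] [ 0.4729 -0.1444  0.0353] [0.0135 0.0154 0.0025] [ 0.4727 -0.149   0.0335]
top arm 205 [ 0.4482 -0.2219  0.0145] [ 0.4469 -0.2242  0.0144] [0.0141 0.0394 0.0026] [ 0.4567 -0.2024  0.0155]
table z -0.0003704334495042278 0.0023252010364179635
scene nose 36 [0.5329 0.0975 0.0977] [0.5323 0.0966 0.0987] [0.007  0.008  0.0041] [0.5345 0.0986 0.0965]
scene hub 97 [ 0.4745 -0.1495  0.0335] [ 0.4747 -0.1489  0.0341] [0.0136 0.0162 0.0042] [ 0.4744 -0.1492  0.0334]
scene arm 164 [ 0.4538 -0.2117  0.0154] [ 0.4535 -0.2148  0.0155] [0.0182 0.0478 0.003 ] [ 0.4447 -0.2064  0.0155]
table z 0.0008826184013986004 0.0025467201220099912
nose [0.5333 0.1014 0.1   ] plain [0.5843 0.1238 0.078 ] red [0.5243 0.0464 0.078 ] hub [ 0.4726 -0.1467  0.036 ] eye [ 0.4328 -0.2699  0.016 ]
cover ((229.65438842773438, 186.05844116210938), (100.95532989501953, 132.21035766601562), 50.44089889526367) [0.5597 0.1398 0.056 ]
redpx 260.29411764705884 196.1764705882353 17 [0.5255 0.0471 0.074 ]
base ((242.87840270996094, 195.770263671875), (46.19611358642578, 46.85371398925781), 80.53767395019531) [array([0.5945, 0.1867, 0.012 ]), array([0.6158, 0.0401, 0.012 ]), array([0.4714, 0.0193, 0.012 ]), array([0.4503, 0.1644, 0.012 ])]
```

View pics/c1.png

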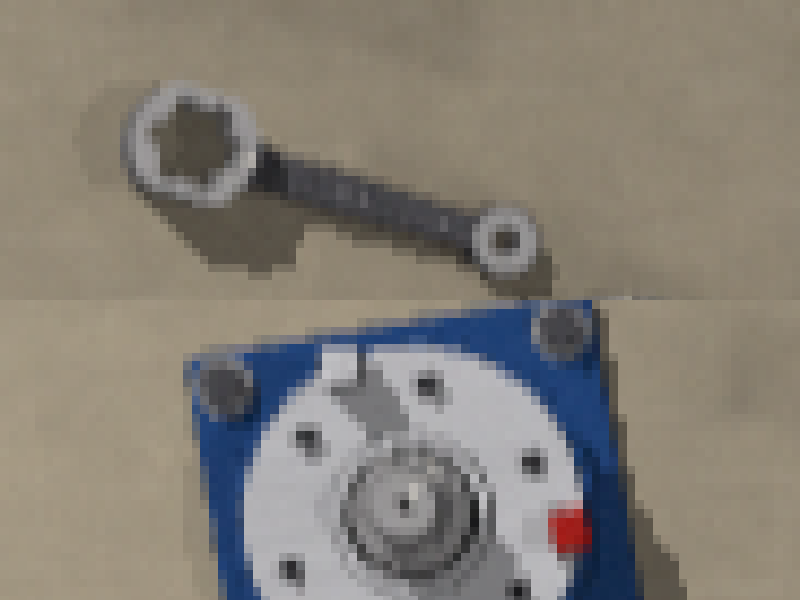

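The hub sits at about (0.4726, -0.147) with its arm at -108°, and the shaft is at about (0.533, 0.102). The white shaft mark shows up and to the right of the nose, around (418, 490) in the last crop. The housing is turned by about +9°.

```bash
cat >> h.py <<'E'
from scipy.spatial.transform import Rotation as Rt
def pose():
    o=ctrl.get_obs();w,x,y,z=o["eef_rot"];return o["eef_pos"],Rt.from_quat([x,y,z,w]),o
def target(yaw): # tool down, tool y at yaw deg
    a=np.radians(yaw);Y=np.array([np.cos(a),np.sin(a),0]);Z=np.array([0,0,-1.]);return Rt.from_matrix(np.stack([np.cross(Y,Z),Y,Z],1))
def plan(p1,yaw,n,jaw=1):
    p,R,o=pose();p=np.array(p);G=target(yaw);rv=(R.inv()*G).as_rotvec(degrees=True)
    print("t",o["time_s"],"p",p.round(4),"force",o["wrist_force"].round(2),"open",round(o["opening"],3),"rv",rv.round(2))
    out=[]
    for i in range(n):
        off=R.inv().apply((np.array(p1)-p)/(n-i)*1000).round(1); r=((R.inv()*G).as_rotvec(degrees=True)/(n-i)).round(2)
        out.append('{"jaw":%g,"offset":%s,"rot":%s}'%(jaw,(off+0).tolist(),(r+0).tolist()))
        p=p+R.apply(off/1000);R=R*Rt.from_rotvec(r,degrees=True)
    print(",\n".join(out))
E
python3 - <<'E'
from h import *
plan((.4726,-.1467,.11),-17.9,15)
E
```

```text
t 1.1 p [0.127  0.5608 0.2313] force [-0.37 -0.04 -0.05] open 1.003 rv [ 0.    0.   95.13]
{"jaw":1,"offset":[-32.9, -40.9, 8.1],"rot":[0.0, 0.0, 6.34]},
{"jaw":1,"offset":[-37.2, -37.0, 8.1],"rot":[0.0, 0.0, 6.34]},
{"jaw":1,"offset":[-41.1, -32.7, 8.1],"rot":[0.0, 0.0, 6.34]},
{"jaw":1,"offset":[-44.4, -28.0, 8.1],"rot":[0.0, 0.0, 6.34]},
{"jaw":1,"offset":[-47.2, -22.9, 8.1],"rot":[0.0, 0.0, 6.34]},
{"jaw":1,"offset":[-49.5, -17.5, 8.1],"rot":[0.0, 0.0, 6.34]},
{"jaw":1,"offset":[-51.1, -12.0, 8.1],"rot":[0.0, 0.0, 6.34]},
{"jaw":1,"offset":[-52.1, -6.2, 8.1],"rot":[0.0, 0.0, 6.34]},
{"jaw":1,"offset":[-52.5, -0.4, 8.1],"rot":[0.0, 0.0, 6.34]},
{"jaw":1,"offset":[-52.2, 5.4, 8.1],"rot":[0.0, 0.0, 6.35]},
{"jaw":1,"offset":[-51.3, 11.1, 8.1],"rot":[0.0, 0.0, 6.34]},
{"jaw":1,"offset":[-49.8, 16.7, 8.1],"rot":[0.0, 0.0, 6.35]},
{"jaw":1,"offset":[-47.6, 22.1, 8.0],"rot":[0.0, 0.0, 6.34]},
{"jaw":1,"offset":[-44.9, 27.2, 8.1],"rot":[0.0, 0.0, 6.35]},
{"jaw":1,"offset":[-41.6, 32.0, 8.0],"rot":[0.0, 0.0, 6.34]}
```

apply_moves:
  moves:
    - {"jaw": 1,"offset": [-33,-41,8],"rot": [0,0,6.3]}
    - {"jaw": 1,"offset": [-37,-37,8],"rot": [0,0,6.3]}
    - {"jaw": 1,"offset": [-41,-33,8],"rot": [0,0,6.3]}
    - {"jaw": 1,"offset": [-44,-28,8],"rot": [0,0,6.3]}
    - {"jaw": 1,"offset": [-47,-23,8],"rot": [0,0,6.3]}

```text
time_s: 1.72
eef_pos: [0.2422, 0.3238, 0.1913]
eef_rot: [0.0, 0.378, 0.926, 0.0]
wrist_force: [1.4, -0.0, -0.3]
opening: 1.002
grasp_force: 0.0
```

apply_moves:
  moves:
    - {"jaw": 1,"offset": [-50,-17,8],"rot": [0,0,6.3]}
    - {"jaw": 1,"offset": [-51,-12,8],"rot": [0,0,6.3]}
    - {"jaw": 1,"offset": [-52,-6,8],"rot": [0,0,6.3]}
    - {"jaw": 1,"offset": [-52,0,8],"rot": [0,0,6.3]}
    - {"jaw": 1,"offset": [-52,5,8],"rot": [0,0,6.3]}

```text
time_s: 2.35
eef_pos: [0.3593, 0.0892, 0.1515]
eef_rot: [0.001, 0.616, 0.788, 0.001]
wrist_force: [2.1, 0.4, -0.3]
opening: 1.003
grasp_force: 0.0
```

apply_moves:
  moves:
    - {"jaw": 1,"offset": [-51,11,8],"rot": [0,0,6.3]}
    - {"jaw": 1,"offset": [-50,17,8],"rot": [0,0,6.3]}
    - {"jaw": 1,"offset": [-48,22,8],"rot": [0,0,6.3]}
    - {"jaw": 1,"offset": [-45,27,8],"rot": [0,0,6.3]}
    - {"jaw": 1,"offset": [-42,32,8],"rot": [0,0,6.3]}

```text
time_s: 2.98
eef_pos: [0.4762, -0.1466, 0.1112]
eef_rot: [0.0, 0.806, 0.591, 0.0]
wrist_force: [0.5, 1.5, 0.1]
opening: 1.002
grasp_force: 0.0
```

```bash
python3 - <<'E'
from h import *
plan((.4726,-.1467,.003),-17.9,10)
E
```

```text
t 2.975 p [ 0.4762 -0.1466  0.1112] force [0.54 1.51 0.12] open 1.002 rv [ 0.03 -0.    0.4 ]
{"jaw":1,"offset":[-0.1, -0.3, 10.8],"rot":[0.0, 0.0, 0.04]},
{"jaw":1,"offset":[-0.1, -0.3, 10.8],"rot":[0.0, 0.0, 0.04]},
{"jaw":1,"offset":[-0.1, -0.4, 10.8],"rot":[0.0, 0.0, 0.04]},
{"jaw":1,"offset":[-0.1, -0.3, 10.8],"rot":[0.0, 0.0, 0.04]},
{"jaw":1,"offset":[-0.1, -0.4, 10.8],"rot":[0.0, 0.0, 0.04]},
{"jaw":1,"offset":[-0.1, -0.3, 10.8],"rot":[0.01, 0.0, 0.04]},
{"jaw":1,"offset":[-0.1, -0.4, 10.8],"rot":[0.0, 0.0, 0.04]},
{"jaw":1,"offset":[-0.1, -0.3, 10.9],"rot":[0.01, 0.0, 0.04]},
{"jaw":1,"offset":[-0.2, -0.4, 10.8],"rot":[0.0, 0.0, 0.04]},
{"jaw":1,"offset":[-0.1, -0.3, 10.9],"rot":[0.01, 0.0, 0.04]}
```

apply_moves:
  moves:
    - {"jaw": 1,"offset": [-0.5,-1.5,22],"rot": [0,0,0.4]}
    - {"jaw": 1,"offset": [-0.5,-1,22],"rot": [0,0,0]}
    - {"jaw": 1,"offset": [0,-1,22],"rot": [0,0,0]}
    - {"jaw": 1,"offset": [0,0,22],"rot": [0,0,0]}
    - {"jaw": 1,"offset": [0,0,19],"rot": [0,0,0]}

```text
time_s: 3.6
eef_pos: [0.4718, -0.1447, 0.0036]
eef_rot: [-0.0, 0.807, 0.59, -0.0]
wrist_force: [-0.7, 0.0, 0.1]
opening: 1.002
grasp_force: 0.0
```

```bash
python3 - <<'E'
from h import *
plan((.4726,-.1467,.003),-17.9,1)
E
```

```text
t 3.6 p [ 0.4718 -0.1447  0.0036] force [-0.7   0.05  0.1 ] open 1.002 rv [-0.01 -0.    0.23]
{"jaw":1,"offset":[-1.7, 1.4, 0.6],"rot":[-0.01, 0.0, 0.23]}
```

apply_moves:
  moves:
    - {"jaw": 1,"offset": [-1.7,1.4,0],"rot": [0,0,0.2]}
    - {"jaw": 0.3,"offset": [0,0,0],"rot": [0,0,0]}
    - {"jaw": 0.3,"offset": [0,0,0],"rot": [0,0,0]}
    - {"jaw": 0.3,"offset": [0,0,0],"rot": [0,0,0]}
    - {"jaw": 0.3,"offset": [0,0,0],"rot": [0,0,0]}

```text
time_s: 4.22
eef_pos: [0.4739, -0.1474, 0.0056]
eef_rot: [0.001, 0.808, 0.589, 0.001]
wrist_force: [0.1, -0.6, 5.3]
opening: 0.487
grasp_force: 61.3
```

apply_moves:
  moves:
    - {"jaw": 0.3,"offset": [0,0,0],"rot": [0,0,0]}
    - {"jaw": 0.3,"offset": [0,0,0],"rot": [0,0,0]}
    - {"jaw": 0.3,"offset": [0,0,-20],"rot": [0,0,0]}
    - {"jaw": 0.3,"offset": [0,0,-40],"rot": [0,0,0]}
    - {"jaw": 0.3,"offset": [0,0,-40],"rot": [0,0,0]}

```text
time_s: 4.85
eef_pos: [0.4717, -0.1461, 0.1047]
eef_rot: [-0.001, 0.808, 0.589, -0.0]
wrist_force: [0.4, -0.3, -3.3]
opening: 0.482
grasp_force: 61.7
```

```bash
python3 - <<'E'
from h import *
f=np.load("top0.npz");print(f["im"][184:202,233:251].mean(2).astype(int))
s=np.load("scene0.npz")["im"];u,v=proj("scene",(.533,.1015,.1)).round().astype(int);print(u,v);print(s[v-6:v+7,u-8:u+9].mean(2).astype(int))
plan((.533,.1015,.16),70,10,.3)
E
```

```text
[[183 182 181 154 119 119 119 119 120 168 168 181 181 180 182 181 180 181]
 [182 183 182 182 117 108 146 141 148 171 158 169 162 172 180 179 181 180]
 [180 181 180 166 136 143 175 136 143 146 128 147 161 160 160 182 180 181]
 [180 178 167 156 164 149 152  95 109 127  94 114 137 137 157 151 166 179]
 [180 167 166 150 133 128 127 103 120 143 121 126 101  94 153 152 128 178]
 [170 157 167 100 113 140 136 131 133 119 117 153 139  98  97 157 148 147]
 [151 171 132  87 144 132 142 149 146 146 138 122 129 108 121  82 182 102]
 [152 171  82 117 134 145 148 151 151 181 158 108  95 100 128  66 150 154]
 [164 148  92 129 135 149 149 132 120 181 151 135  76  89 105  94  83 190]
 [166 115 113 127 135 150 148 130  55 142 151 150  75  75 104 101  38 186]
 [168  93 116 120 125 147 150 149 111 135 150 142  71  74 106 102  31 158]
 [162  96 104 130 120 135 152 153 151 150 149 116  69  83 106  99  25 124]
 [150 134  64 135 126 107 129 135 138 136 121  84  68  92  99  81  39 125]
 [145 163  69 115 137 126  91  98 103  99  80  81  75 102 102  45  74 114]
 [163 156 134  62 126 133 109  78  77  73  88  96 
[... 1269 characters left out ...]
 -1.100e-01 -8.787e+01]
{"jaw":0.3,"offset":[25.4, -1.8, -5.5],"rot":[-0.01, -0.01, -8.79]},
{"jaw":0.3,"offset":[25.4, 2.1, -5.5],"rot":[-0.01, -0.01, -8.79]},
{"jaw":0.3,"offset":[24.8, 6.0, -5.5],"rot":[-0.01, -0.01, -8.79]},
{"jaw":0.3,"offset":[23.6, 9.7, -5.5],"rot":[0.0, -0.01, -8.79]},
{"jaw":0.3,"offset":[21.8, 13.2, -5.5],"rot":[-0.01, -0.01, -8.78]},
{"jaw":0.3,"offset":[19.6, 16.4, -5.5],"rot":[0.0, -0.01, -8.79]},
{"jaw":0.3,"offset":[16.8, 19.2, -5.6],"rot":[-0.01, -0.01, -8.78]},
{"jaw":0.3,"offset":[13.7, 21.5, -5.5],"rot":[0.0, -0.01, -8.79]},
{"jaw":0.3,"offset":[10.2, 23.4, -5.6],"rot":[-0.01, -0.01, -8.78]},
{"jaw":0.3,"offset":[6.5, 24.7, -5.5],"rot":[0.0, -0.02, -8.79]}
```

```bash
python3 - <<'E'
from h import *
plan((.5335,.1025,.15),80,10,.3)
E
```

```text
t 4.85 p [ 0.4717 -0.1461  0.1047] force [ 0.42 -0.3  -3.29] open 0.482 rv [-6.000e-02 -1.200e-01 -9.787e+01]
{"jaw":0.3,"offset":[25.6, -1.8, -4.5],"rot":[-0.01, -0.01, -9.79]},
{"jaw":0.3,"offset":[25.5, 2.6, -4.5],"rot":[-0.01, -0.01, -9.79]},
{"jaw":0.3,"offset":[24.7, 6.9, -4.5],"rot":[0.0, -0.01, -9.79]},
{"jaw":0.3,"offset":[23.1, 11.0, -4.5],"rot":[0.0, -0.01, -9.79]},
{"jaw":0.3,"offset":[20.9, 14.8, -4.5],"rot":[-0.01, -0.01, -9.78]},
{"jaw":0.3,"offset":[18.1, 18.1, -4.5],"rot":[0.0, -0.01, -9.79]},
{"jaw":0.3,"offset":[14.8, 20.9, -4.6],"rot":[0.0, -0.01, -9.78]},
{"jaw":0.3,"offset":[11.0, 23.1, -4.5],"rot":[-0.01, -0.02, -9.79]},
{"jaw":0.3,"offset":[6.8, 24.7, -4.6],"rot":[0.0, -0.01, -9.78]},
{"jaw":0.3,"offset":[2.6, 25.5, -4.5],"rot":[-0.01, -0.02, -9.79]}
```

apply_moves:
  moves:
    - {"jaw": 0.3,"offset": [25.6,-1.8,-9],"rot": [0,0,-9.8]}
    - {"jaw": 0.3,"offset": [25.5,2.6,-9],"rot": [0,0,-9.8]}
    - {"jaw": 0.3,"offset": [24.7,6.9,-9],"rot": [0,0,-9.8]}
    - {"jaw": 0.3,"offset": [23.1,11,-9],"rot": [0,0,-9.8]}
    - {"jaw": 0.3,"offset": [20.9,14.8,-9],"rot": [0,0,-9.8]}

```text
time_s: 5.48
eef_pos: [0.5027, -0.0212, 0.1491]
eef_rot: [-0.001, 0.489, 0.872, -0.0]
wrist_force: [0.6, -0.0, -3.2]
opening: 0.483
grasp_force: 61.6
```

apply_moves:
  moves:
    - {"jaw": 0.3,"offset": [18.1,18.1,0],"rot": [0,0,-9.8]}
    - {"jaw": 0.3,"offset": [14.8,20.9,0],"rot": [0,0,-9.8]}
    - {"jaw": 0.3,"offset": [11,23.1,0],"rot": [0,0,-9.8]}
    - {"jaw": 0.3,"offset": [6.8,24.7,0],"rot": [0,0,-9.8]}
    - {"jaw": 0.3,"offset": [2.6,25.5,0],"rot": [0,0,-9.8]}

```text
time_s: 6.1
eef_pos: [0.5333, 0.1029, 0.1487]
eef_rot: [-0.001, 0.083, 0.997, -0.0]
wrist_force: [-0.2, -0.0, -3.3]
opening: 0.484
grasp_force: 61.6
```

apply_moves:
  moves:
    - {"jaw": 0.3,"offset": [0,0,0],"rot": [0,0,0]}
    - {"jaw": 0.3,"offset": [0,0,0],"rot": [0,0,0]}
    - {"jaw": 0.3,"offset": [0,0,0],"rot": [0,0,0]}
    - {"jaw": 0.3,"offset": [0,0,0],"rot": [0,0,0]}
    - {"jaw": 0.3,"offset": [0,0,0],"rot": [0,0,0]}

```text
time_s: 6.72
eef_pos: [0.5341, 0.1016, 0.1493]
eef_rot: [0.0, 0.086, 0.996, -0.0]
wrist_force: [-0.1, -0.0, -2.5]
opening: 0.486
grasp_force: 61.9
```

```bash
python3 - <<'E'
from h import *
plan((.5335,.1025,.15),80,1,.3)
p,R,o=pose();print(o["torque"],o["q"])
crops=[]
for cam in("top","scene"):
    im,d=ctrl.camera(cam);np.savez(cam+"1.npz",im=im,d=d)
    a=np.radians(-10);e=p+np.array([.128*np.cos(a),.128*np.sin(a),.003]);print(cam,"eye exp px",proj(cam,e),"tcp px",proj(cam,p))
    u,v=proj(cam,p).round().astype(int)
    if cam=="top":c=im[v-60:v+15,u-50:u+50]; print("crop0",u-50,v-60)
    else: c=im[v-35:v+40,u-50:u+50]; print("crop0",u-50,v-35)
    crops.append(cv2.resize(c[:,:,::-1],(800,600),interpolation=cv2.INTER_NEAREST))
cv2.imwrite("pics/c2.png",cv2.resize(crops[0],(800,600)));cv2.imwrite("pics/c3.png",crops[1])
E
```

```text
t 6.725 p [0.5341 0.1016 0.1493] force [-0.14 -0.01 -2.54] open 0.486 rv [-0.    0.    0.08]
{"jaw":0.3,"offset":[0.8, 0.8, -0.7],"rot":[0.0, 0.0, 0.08]}
[0.03260341 0.10487208 0.01816449] [-3.04717941e-02  2.00625765e-01  1.75990786e+00 -4.57771828e-05
  1.18105689e+00 -1.42809154e+00]
top eye exp px [247.4812807  146.55847935] tcp px [240.34400157 191.50242766]
crop0 190 132
scene eye exp px [278.33408484 165.67196281] tcp px [248.46663835 173.19411449]
crop0 198 138
```

View pics/c2.png

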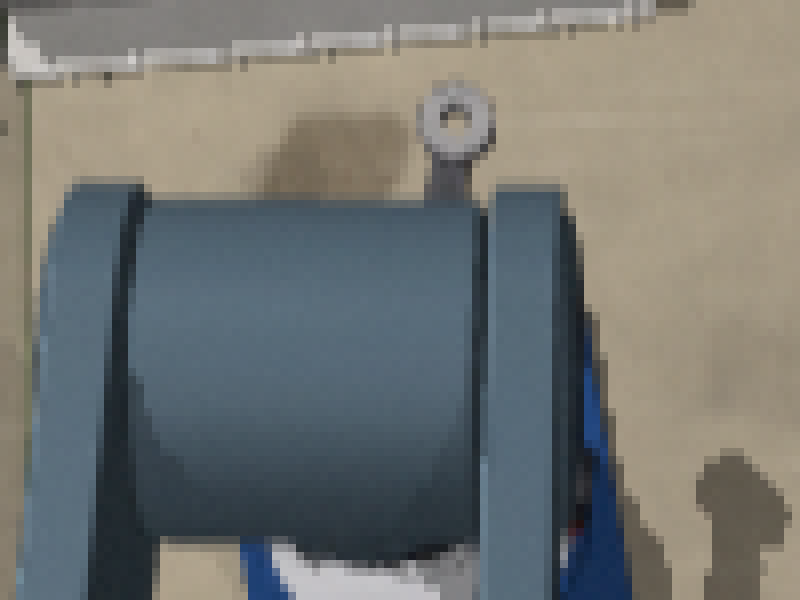

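View pics/c3.png

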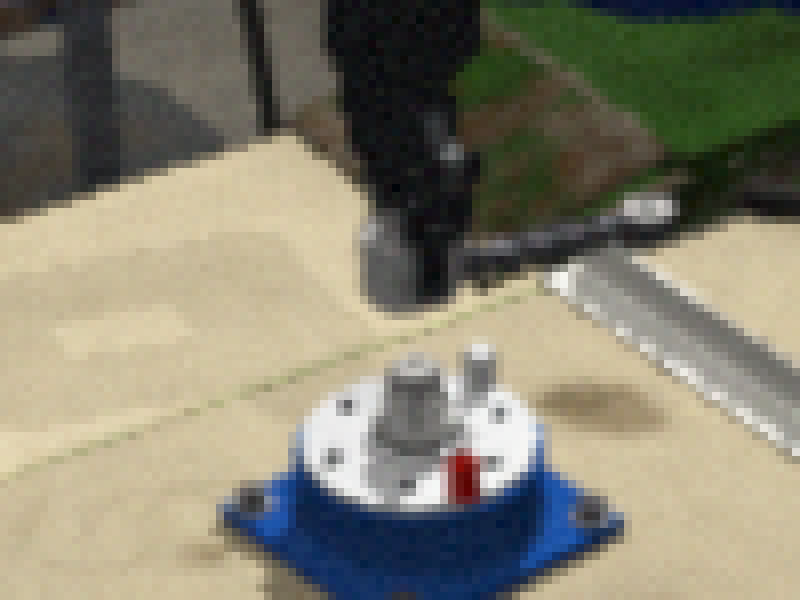

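```bash
python3 - <<'E'
from h import *
n=ray("top",(241.0,193.05),.1);print("nose",n)
e=ray("top",(246.6,146.5),.1493+.011);print("eye",e)
p=np.array([.5341,.1016,0]);v=(e-p)[:2];print("eye-tcp",np.hypot(*v)*1000,np.degrees(np.arctan2(v[1],v[0])))
# scene: hub bottom mid & nose silhouettes; depth clouds
W=cloud("scene",np.load("scene1.npz")["d"]);W=W.reshape(-1,3)
for lo,hi in((.09,.11),(.145,.185)):
    m=(np.hypot(W[:,0]-.534,W[:,1]-.1)<.045)&(W[:,2]>lo)&(W[:,2]<hi);q=W[m];print(lo,m.sum(),q.mean(0).round(4),q.min(0).round(4),q.max(0).round(4))
print("tcp-bottom scene px",proj("scene",(.5341,.1016,.1443)),"nose",proj("scene",(.5335,.1027,.1)))
E
```

```text
nose [0.5339041 0.1028719 0.1      ]
eye [0.65872369 0.08144563 0.1603    ]
eye-tcp 126.24286695550337 -9.186441480911396
0.09 34 [0.5331 0.0966 0.0987] [0.5208 0.0805 0.09  ] [0.5478 0.1152 0.1063]
0.145 143 [0.5308 0.0896 0.1666] [0.5073 0.0649 0.1451] [0.5752 0.1277 0.1849]
tcp-bottom scene px [248.50458419 174.27928672] nose [248.60605234 183.61705671]
```

The top view shows the eye at crop (457, 120), so the hub sits about 1.5 mm towards tool +x. The scene view shows the hub hanging above the nose, about 0.9 px to the left of it. I'll correct for that and descend.

```bash
python3 - <<'E'
from h import *
plan((.5355,.1010,.109),80,5,.3)
E
```

```text
t 6.825 p [0.5341 0.1018 0.1493] force [-0.41  0.54 -2.96] open 0.48 rv [0.  0.  0.1]
{"jaw":0.3,"offset":[-0.3, -0.1, 8.1],"rot":[0.0, 0.0, 0.02]},
{"jaw":0.3,"offset":[-0.3, -0.1, 8.1],"rot":[0.0, 0.0, 0.02]},
{"jaw":0.3,"offset":[-0.3, -0.1, 8.0],"rot":[0.0, 0.0, 0.02]},
{"jaw":0.3,"offset":[-0.3, -0.1, 8.1],"rot":[0.0, 0.0, 0.02]},
{"jaw":0.3,"offset":[-0.3, -0.1, 8.0],"rot":[0.0, 0.0, 0.02]}
```

apply_moves:
  moves:
    - {"jaw": 0.3,"offset": [-1.5,-0.5,10],"rot": [0,0,0.1]}
    - {"jaw": 0.3,"offset": [0,0,10],"rot": [0,0,0]}
    - {"jaw": 0.3,"offset": [0,0,10],"rot": [0,0,0]}
    - {"jaw": 0.3,"offset": [0,0,10],"rot": [0,0,0]}
    - {"jaw": 0.3,"offset": [0,0,0],"rot": [0,0,0]}

```text
time_s: 7.45
eef_pos: [0.5346, 0.1013, 0.108]
eef_rot: [-0.001, 0.087, 0.996, -0.0]
wrist_force: [0.1, 0.5, -3.1]
opening: 0.477
grasp_force: 61.9
```

apply_moves:
  moves:
    - {"jaw": 0.3,"offset": [0,0,1],"rot": [0,0,0]}
    - {"jaw": 0.3,"offset": [0,0,1],"rot": [0,0,0]}
    - {"jaw": 0.3,"offset": [0,0,1],"rot": [0,0,0]}
    - {"jaw": 0.3,"offset": [0,0,1],"rot": [0,0,0]}
    - {"jaw": 0.3,"offset": [0,0,1],"rot": [0,0,0]}

```text
time_s: 8.07
eef_pos: [0.5355, 0.1012, 0.1043]
eef_rot: [0.0, 0.087, 0.996, 0.0]
wrist_force: [-0.1, -0.2, -4.2]
opening: 0.483
grasp_force: 61.9
```

apply_moves:
  moves:
    - {"jaw": 0.3,"offset": [0,0,1],"rot": [0,0,0]}
    - {"jaw": 0.3,"offset": [0,0,1],"rot": [0,0,0]}
    - {"jaw": 0.3,"offset": [0,0,1],"rot": [0,0,0]}
    - {"jaw": 0.3,"offset": [0,0,0],"rot": [0,0,0]}
    - {"jaw": 0.3,"offset": [0,0,0],"rot": [0,0,0]}

```text
time_s: 8.7
eef_pos: [0.5355, 0.1012, 0.1013]
eef_rot: [0.0, 0.087, 0.996, -0.0]
wrist_force: [-0.1, -0.4, -4.1]
opening: 0.483
grasp_force: 61.9
```

apply_moves:
  moves:
    - {"jaw": 0.3,"offset": [0,0,1],"rot": [0,0,0]}
    - {"jaw": 0.3,"offset": [0,0,1],"rot": [0,0,0]}
    - {"jaw": 0.3,"offset": [0,0,1],"rot": [0,0,0]}
    - {"jaw": 0.3,"offset": [0,0,0],"rot": [0,0,0]}
    - {"jaw": 0.3,"offset": [0,0,0],"rot": [0,0,0]}

```text
time_s: 9.32
eef_pos: [0.5355, 0.1013, 0.0983]
eef_rot: [-0.0, 0.087, 0.996, 0.0]
wrist_force: [0.9, 0.3, -3.8]
opening: 0.482
grasp_force: 61.9
```

apply_moves:
  moves:
    - {"jaw": 0.3,"offset": [0,0,1],"rot": [0,0,0]}
    - {"jaw": 0.3,"offset": [0,0,1],"rot": [0,0,0]}
    - {"jaw": 0.3,"offset": [0,0,1],"rot": [0,0,0]}
    - {"jaw": 0.3,"offset": [0,0,0],"rot": [0,0,0]}
    - {"jaw": 0.3,"offset": [0,0,0],"rot": [0,0,0]}

```text
time_s: 9.95
eef_pos: [0.5356, 0.1013, 0.0955]
eef_rot: [0.0, 0.087, 0.996, 0.0]
wrist_force: [-0.9, -0.3, -0.7]
opening: 0.48
grasp_force: 62.4
```

apply_moves:
  moves:
    - {"jaw": 0.3,"offset": [0,0,0.5],"rot": [0,0,0]}
    - {"jaw": 0.3,"offset": [0,0,0.5],"rot": [0,0,0]}
    - {"jaw": 0.3,"offset": [0,0,0],"rot": [0,0,0]}
    - {"jaw": 0.3,"offset": [0,0,0],"rot": [0,0,0]}
    - {"jaw": 0.3,"offset": [0,0,0],"rot": [0,0,0]}

```text
time_s: 10.58
eef_pos: [0.5357, 0.1013, 0.0952]
eef_rot: [0.0, 0.087, 0.996, -0.0]
wrist_force: [-3.9, 0.5, 5.5]
opening: 0.483
grasp_force: 63.3
```

apply_moves:
  moves:
    - {"jaw": 0.3,"offset": [0.4,0,0],"rot": [0,0,2]}
    - {"jaw": 0.3,"offset": [0,-0.06,0],"rot": [0,0,2]}
    - {"jaw": 0.3,"offset": [0,-0.06,0],"rot": [0,0,2]}
    - {"jaw": 0.3,"offset": [0,-0.06,0],"rot": [0,0,2]}
    - {"jaw": 0.3,"offset": [0,-0.06,0],"rot": [0,0,2]}

```text
time_s: 11.2
eef_pos: [0.5355, 0.1012, 0.095]
eef_rot: [0.001, 0.174, 0.985, 0.0]
wrist_force: [-2.3, 0.4, 5.2]
opening: 0.483
grasp_force: 63.1
```

apply_moves:
  moves:
    - {"jaw": 0.3,"offset": [0.2,-0.06,0],"rot": [0,0,2]}
    - {"jaw": 0.3,"offset": [0,-0.06,0],"rot": [0,0,2]}
    - {"jaw": 0.3,"offset": [0,-0.06,0],"rot": [0,0,2]}
    - {"jaw": 0.3,"offset": [0,-0.06,0],"rot": [0,0,2]}
    - {"jaw": 0.3,"offset": [0,-0.06,0],"rot": [0,0,2]}

```text
time_s: 11.82
eef_pos: [0.5349, 0.1013, 0.0943]
eef_rot: [0.0, 0.26, 0.966, 0.0]
wrist_force: [0.7, 4.7, 1.2]
opening: 0.48
grasp_force: 62.5
```

```bash
python3 - <<'E'
from h import *
plan((.5355,.1010,.095),60,1,.3);print(pose()[2]["torque"])
E
```

```text
t 11.825 p [0.5349 0.1013 0.0943] force [0.66 4.72 1.17] open 0.48 rv [ 0.05  0.   -0.09]
{"jaw":0.3,"offset":[-0.7, 0.0, -0.7],"rot":[0.05, 0.0, -0.09]}
[0.74652808 0.0778094  0.06326654]
```

apply_moves:
  moves:
    - {"jaw": 0.3,"offset": [0,0,0.5],"rot": [0,0,0]}
    - {"jaw": 0.3,"offset": [0,0,0.5],"rot": [0,0,0]}
    - {"jaw": 0.3,"offset": [0,0,0],"rot": [0,0,0]}
    - {"jaw": 0.3,"offset": [0,0,0],"rot": [0,0,0]}
    - {"jaw": 0.3,"offset": [0,0,0],"rot": [0,0,0]}

```text
time_s: 12.45
eef_pos: [0.5355, 0.1012, 0.0938]
eef_rot: [0.001, 0.258, 0.966, 0.001]
wrist_force: [-0.1, 4.8, 5.4]
opening: 0.482
grasp_force: 62.8
```

apply_moves:
  moves:
    - {"jaw": 0.3,"offset": [0,-0.3,0],"rot": [0,0,1]}
    - {"jaw": 0.3,"offset": [0,0,0],"rot": [0,0,1]}
    - {"jaw": 0.3,"offset": [0,0,0],"rot": [0,0,1]}
    - {"jaw": 0.3,"offset": [0,0,0],"rot": [0,0,0]}
    - {"jaw": 0.3,"offset": [0,0,0],"rot": [0,0,0]}

```text
time_s: 13.08
eef_pos: [0.5353, 0.1011, 0.0931]
eef_rot: [0.001, 0.284, 0.959, 0.001]
wrist_force: [3.1, 5.9, -1.0]
opening: 0.484
grasp_force: 62.2
```

```bash
python3 - <<'E'
from h import *
plan((.5355,.1010,.095),57,1,.3);print(pose()[2]["torque"])
E
```

```text
t 13.075 p [0.5353 0.1011 0.0931] force [ 3.1   5.94 -0.96] open 0.484 rv [0.1  0.05 0.02]
{"jaw":0.3,"offset":[-0.2, 0.0, -1.9],"rot":[0.1, 0.05, 0.02]}
[ 1.10141147 -0.46109652 -0.08789333]
```

apply_moves:
  moves:
    - {"jaw": 0.3,"offset": [0,0.5,0.5],"rot": [0,0,0]}
    - {"jaw": 0.3,"offset": [0,0,0.5],"rot": [0,0,0]}
    - {"jaw": 0.3,"offset": [0,0,0.5],"rot": [0,0,0]}
    - {"jaw": 0.3,"offset": [0,0,0.5],"rot": [0,0,0]}
    - {"jaw": 0.3,"offset": [0,0,0],"rot": [0,0,0]}

```text
time_s: 13.7
eef_pos: [0.5354, 0.1014, 0.0911]
eef_rot: [0.001, 0.284, 0.959, 0.001]
wrist_force: [3.6, 5.3, -0.2]
opening: 0.483
grasp_force: 62.2
```

```bash
python3 - <<'E'
from h import *
plan((.5355,.1010,.095),57,1,.3);print(pose()[2]["torque"])
E
```

```text
t 13.7 p [0.5354 0.1014 0.0911] force [ 3.65  5.28 -0.23] open 0.483 rv [0.08 0.04 0.02]
{"jaw":0.3,"offset":[-0.3, -0.3, -3.9],"rot":[0.08, 0.04, 0.02]}
[ 1.04565591 -0.38117221 -0.09937285]
```

apply_moves:
  moves:
    - {"jaw": 0.3,"offset": [0,0.6,0.5],"rot": [0,0,0]}
    - {"jaw": 0.3,"offset": [0,0,1],"rot": [0,0,0]}
    - {"jaw": 0.3,"offset": [0,0,1],"rot": [0,0,0]}
    - {"jaw": 0.3,"offset": [0,0,1],"rot": [0,0,0]}
    - {"jaw": 0.3,"offset": [0,0,0],"rot": [0,0,0]}

```text
time_s: 14.32
eef_pos: [0.5355, 0.1016, 0.0877]
eef_rot: [0.0, 0.284, 0.959, 0.0]
wrist_force: [4.1, 5.1, -1.1]
opening: 0.48
grasp_force: 62.1
```

apply_moves:
  moves:
    - {"jaw": 0.3,"offset": [0,0.5,1],"rot": [0,0,0]}
    - {"jaw": 0.3,"offset": [0,0,1],"rot": [0,0,0]}
    - {"jaw": 0.3,"offset": [0,0,1],"rot": [0,0,0]}
    - {"jaw": 0.3,"offset": [0,0,1],"rot": [0,0,0]}
    - {"jaw": 0.3,"offset": [0,0,1],"rot": [0,0,0]}

```text
time_s: 14.95
eef_pos: [0.5356, 0.1018, 0.0827]
eef_rot: [0.0, 0.284, 0.959, -0.0]
wrist_force: [3.6, 1.0, -0.4]
opening: 0.485
grasp_force: 62.1
```

Sliding freely.

apply_moves:
  moves:
    - {"jaw": 0.3,"offset": [-0.2,0.2,1],"rot": [0,0,0]}
    - {"jaw": 0.3,"offset": [0,0,1],"rot": [0,0,0]}
    - {"jaw": 0.3,"offset": [0,0,1],"rot": [0,0,0]}
    - {"jaw": 0.3,"offset": [0,0,1],"rot": [0,0,0]}
    - {"jaw": 0.3,"offset": [0,0,1],"rot": [0,0,0]}

```text
time_s: 15.58
eef_pos: [0.5356, 0.1019, 0.0776]
eef_rot: [-0.0, 0.284, 0.959, -0.0]
wrist_force: [2.2, -1.5, -1.9]
opening: 0.486
grasp_force: 62.0
```

apply_moves:
  moves:
    - {"jaw": 0.3,"offset": [0,0,1],"rot": [0,0,0]}
    - {"jaw": 0.3,"offset": [0,0,1],"rot": [0,0,0]}
    - {"jaw": 0.3,"offset": [0,0,1],"rot": [0,0,0]}
    - {"jaw": 0.3,"offset": [0,0,0.5],"rot": [0,0,0]}
    - {"jaw": 0.3,"offset": [0,0,0],"rot": [0,0,0]}

```text
time_s: 16.2
eef_pos: [0.5357, 0.1019, 0.0742]
eef_rot: [-0.0, 0.284, 0.959, -0.0]
wrist_force: [2.8, -1.0, -2.8]
opening: 0.478
grasp_force: 62.0
```

apply_moves:
  moves:
    - {"jaw": 0.3,"offset": [0,0,0.5],"rot": [0,0,0]}
    - {"jaw": 0.3,"offset": [0,0,0.5],"rot": [0,0,0]}
    - {"jaw": 0.3,"offset": [0,0,0.5],"rot": [0,0,0]}
    - {"jaw": 0.3,"offset": [0,0,0],"rot": [0,0,0]}
    - {"jaw": 0.3,"offset": [0,0,0],"rot": [0,0,0]}

```text
time_s: 16.82
eef_pos: [0.5357, 0.102, 0.0736]
eef_rot: [-0.0, 0.284, 0.959, -0.0]
wrist_force: [-2.8, -2.0, 5.3]
opening: 0.482
grasp_force: 63.2
```

apply_moves:
  moves:
    - {"jaw": 0.3,"offset": [0.2,0,0.4],"rot": [0,0,0]}
    - {"jaw": 0.3,"offset": [0,0,0],"rot": [0,0,0]}
    - {"jaw": 0.3,"offset": [0,0,0],"rot": [0,0,0]}
    - {"jaw": 0.3,"offset": [0,-0.1,0],"rot": [0,0,4]}
    - {"jaw": 0.3,"offset": [0,-0.1,0],"rot": [0,0,4]}

```text
time_s: 17.45
eef_pos: [0.5359, 0.102, 0.0736]
eef_rot: [0.0, 0.351, 0.937, 0.0]
wrist_force: [-1.5, -0.4, 7.7]
opening: 0.481
grasp_force: 63.6
```

```bash
python3 - <<'E'
from h import *
plan((.5355,.1018,.0736),8,10,.3);print(pose()[2]["torque"])
im,d=ctrl.camera("scene");u,v=proj("scene",(.535,.1,.08)).round().astype(int)
cv2.imwrite("pics/c4.png",cv2.resize(im[v-35:v+40,u-40:u+60,::-1],(800,600),interpolation=cv2.INTER_CUBIC))
E
```

```text
t 17.45 p [0.5359 0.102  0.0736] force [-1.5  -0.42  7.69] open 0.481 rv [4.000e-02 3.000e-02 4.095e+01]
{"jaw":0.3,"offset":[0.0, 0.0, 0.0],"rot":[0.0, 0.0, 4.09]},
{"jaw":0.3,"offset":[0.0, 0.0, 0.0],"rot":[0.0, 0.0, 4.1]},
{"jaw":0.3,"offset":[0.0, -0.1, 0.0],"rot":[0.01, 0.0, 4.09]},
{"jaw":0.3,"offset":[0.0, 0.0, 0.0],"rot":[0.01, 0.0, 4.1]},
{"jaw":0.3,"offset":[0.0, -0.1, 0.0],"rot":[0.0, 0.01, 4.09]},
{"jaw":0.3,"offset":[0.0, 0.0, 0.0],"rot":[0.01, 0.0, 4.1]},
{"jaw":0.3,"offset":[0.0, -0.1, 0.0],"rot":[0.0, 0.01, 4.09]},
{"jaw":0.3,"offset":[0.0, 0.0, 0.0],"rot":[0.01, 0.0, 4.1]},
{"jaw":0.3,"offset":[0.0, -0.1, 0.0],"rot":[0.0, 0.01, 4.09]},
{"jaw":0.3,"offset":[-0.1, 0.0, 0.0],"rot":[0.01, 0.0, 4.1]}
[-0.05838069  0.29941436  0.27919386]
```

View pics/c4.png

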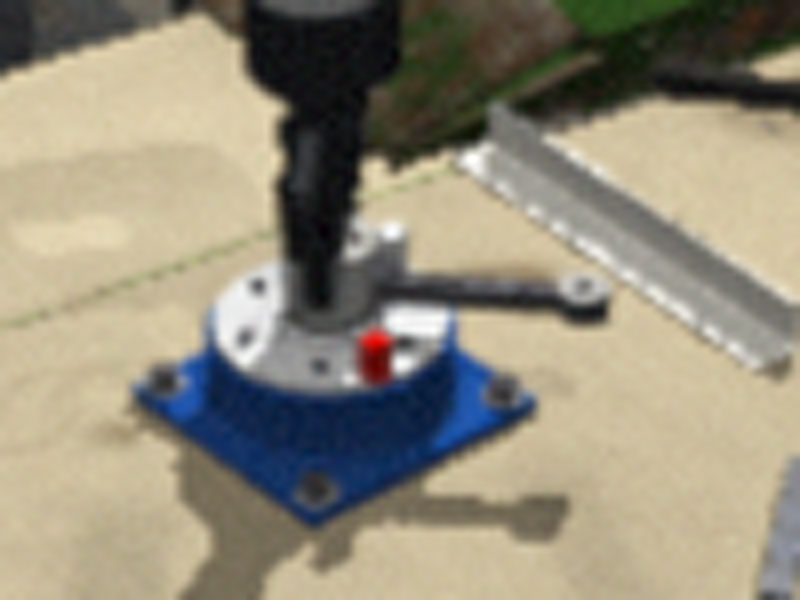

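The hub is seated on the collar, and the arm points right at image (580, 290) with the red lug at (375, 355) still ahead. A wrist torque of 0.28 N m is what the shaft drag should give, so I'll swing it now.

apply_moves:
  moves:
    - {"jaw": 0.3,"offset": [0,-0.1,0],"rot": [0,0,4]}
    - {"jaw": 0.3,"offset": [0,-0.1,0],"rot": [0,0,4]}
    - {"jaw": 0.3,"offset": [0,-0.1,0],"rot": [0,0,4]}
    - {"jaw": 0.3,"offset": [0,-0.1,0],"rot": [0,0,4]}
    - {"jaw": 0.3,"offset": [0,-0.1,0],"rot": [0,0,4]}

```text
time_s: 18.12
eef_pos: [0.5358, 0.1019, 0.0736]
eef_rot: [0.001, 0.508, 0.861, 0.0]
wrist_force: [-0.2, 1.0, 6.0]
opening: 0.487
grasp_force: 63.3
```

apply_moves:
  moves:
    - {"jaw": 0.3,"offset": [0,-0.1,0],"rot": [0,0,3]}
    - {"jaw": 0.3,"offset": [0,-0.1,0],"rot": [0,0,3]}
    - {"jaw": 0.3,"offset": [0,-0.1,0],"rot": [0,0,3]}
    - {"jaw": 0.3,"offset": [0,0,0],"rot": [0,0,1]}
    - {"jaw": 0.3,"offset": [0,0,0],"rot": [0,0,0]}

```text
time_s: 18.75
eef_pos: [0.5357, 0.1018, 0.0736]
eef_rot: [0.001, 0.58, 0.814, 0.001]
wrist_force: [-0.4, 1.2, 6.4]
opening: 0.483
grasp_force: 63.0
```

```bash
python3 - <<'E'
from h import *
plan((.5347,.1013,.0736),8,1,.3);print(pose()[2]["torque"])
E
```

```text
t 18.75 p [0.5357 0.1018 0.0736] force [-0.44  1.15  6.44] open 0.483 rv [1.200e-01 1.000e-02 1.105e+01]
{"jaw":0.3,"offset":[-0.2, -1.1, 0.0],"rot":[0.12, 0.01, 11.05]}
[0.02641984 0.02471604 0.11867099]
```

apply_moves:
  moves:
    - {"jaw": 0.3,"offset": [0,-0.05,0],"rot": [0,0,2]}
    - {"jaw": 0.3,"offset": [0,-0.05,0],"rot": [0,0,2]}
    - {"jaw": 0.3,"offset": [0,-0.05,0],"rot": [0,0,2]}
    - {"jaw": 0.3,"offset": [0,0,0],"rot": [0,0,0.5]}
    - {"jaw": 0.3,"offset": [0,0,0],"rot": [0,0,0.5]}

```text
time_s: 19.38
eef_pos: [0.5356, 0.1018, 0.0736]
eef_rot: [0.001, 0.629, 0.777, 0.001]
wrist_force: [0.3, 0.2, 6.5]
opening: 0.481
grasp_force: 63.3
```

```bash
cat > s.py <<'E'
from h import *
p,R,o=pose();t=R.as_matrix()[:,1];print("lever yaw",np.degrees(np.arctan2(t[1],t[0]))-90,"f",o["wrist_force"].round(1),"tq",o["torque"].round(2),p.round(4))
E
python3 s.py
```

```text
lever yaw -77.94159984735587 f [0.3 0.2 6.5] tq [ 0.09 -0.    0.3 ] [0.5356 0.1018 0.0736]
```

apply_moves:
  moves:
    - {"jaw": 0.3,"offset": [0,0,0],"rot": [0,0,0.7]}
    - {"jaw": 0.3,"offset": [0,0,0],"rot": [0,0,0.7]}
    - {"jaw": 0.3,"offset": [0,0,0],"rot": [0,0,0.6]}
    - {"jaw": 0.3,"offset": [0,0,0],"rot": [0,0,0]}
    - {"jaw": 0.3,"offset": [0,0,0],"rot": [0,0,0]}

```text
time_s: 20.0
eef_pos: [0.5356, 0.1018, 0.0736]
eef_rot: [0.001, 0.642, 0.766, 0.001]
wrist_force: [0.6, 0.9, 6.3]
opening: 0.481
grasp_force: 63.1
```

```bash
python3 s.py
```

```text
lever yaw -79.93889011765421 f [0.6 0.9 6.3] tq [ 0.11 -0.05  0.06] [0.5356 0.1018 0.0736]
```

apply_moves:
  moves:
    - {"jaw": 0.3,"offset": [0,0,0],"rot": [0,0,0.5]}
    - {"jaw": 0.3,"offset": [0,0,0],"rot": [0,0,0.5]}
    - {"jaw": 0.3,"offset": [0,0,0],"rot": [0,0,0.5]}
    - {"jaw": 0.3,"offset": [0,0,0],"rot": [0,0,0.5]}
    - {"jaw": 0.3,"offset": [0,0,0],"rot": [0,0,0]}

```text
time_s: 20.62
eef_pos: [0.5356, 0.1018, 0.0736]
eef_rot: [0.001, 0.656, 0.755, 0.001]
wrist_force: [0.1, 0.9, 6.0]
opening: 0.479
grasp_force: 63.1
```

```bash
python3 s.py
```

```text
lever yaw -81.93912679001558 f [0.1 0.9 6. ] tq [0.09 0.02 0.17] [0.5356 0.1018 0.0736]
```

apply_moves:
  moves:
    - {"jaw": 0.3,"offset": [0,0,0],"rot": [0,0,0.5]}
    - {"jaw": 0.3,"offset": [0,0,0],"rot": [0,0,0.5]}
    - {"jaw": 0.3,"offset": [0,0,0],"rot": [0,0,0.5]}
    - {"jaw": 0.3,"offset": [0,0,0],"rot": [0,0,0]}
    - {"jaw": 0.3,"offset": [0,0,0],"rot": [0,0,0]}

```text
time_s: 21.25
eef_pos: [0.5357, 0.1018, 0.0736]
eef_rot: [0.001, 0.665, 0.747, 0.001]
wrist_force: [1.5, 0.5, 6.1]
opening: 0.484
grasp_force: 65.0
```

```bash
python3 s.py; python3 - <<'E'
from h import *
im,d=ctrl.camera("scene");np.savez("scene2.npz",im=im,d=d);u,v=proj("scene",(.535,.06,.08)).round().astype(int)
cv2.imwrite("pics/c5.png",cv2.resize(im[v-30:v+30,u-40:u+40,::-1],(800,600),interpolation=cv2.INTER_CUBIC))
E
```

```text
lever yaw -83.29028197669966 f [1.5 0.5 6.1] tq [ 0.16 -0.12  1.39] [0.5357 0.1018 0.0736]
```

View pics/c5.png

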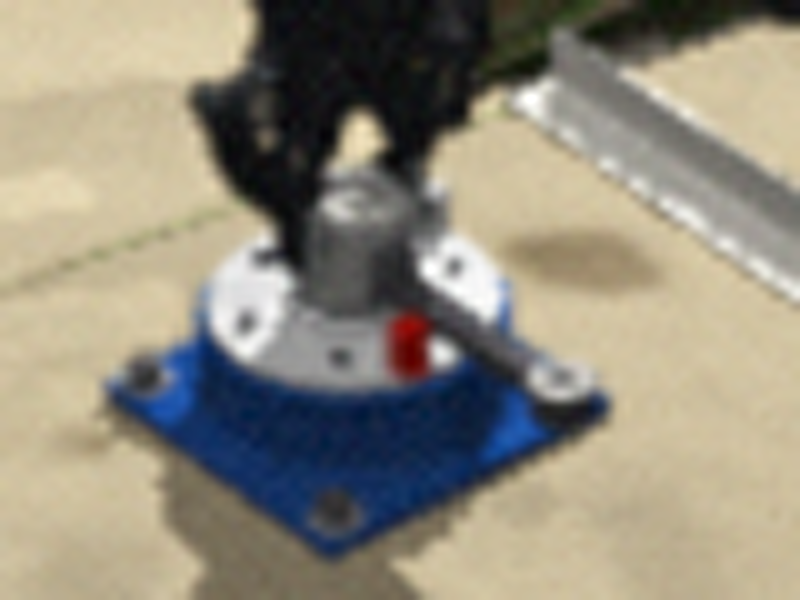

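The torque jumped to 1.4 N m, and the picture shows the arm lying against the red lug at (408, 345). I'll release it now.

apply_moves:
  moves:
    - {"jaw": 0.3,"offset": [0,0,-0.4],"rot": [0,0,0]}
    - {"jaw": 0.6,"offset": [0,0,0],"rot": [0,0,0]}
    - {"jaw": 0.8,"offset": [0,0,0],"rot": [0,0,0]}
    - {"jaw": 0.8,"offset": [0,0,0],"rot": [0,0,0]}
    - {"jaw": 0.8,"offset": [0,0,0],"rot": [0,0,0]}

```text
time_s: 21.92
eef_pos: [0.5345, 0.1014, 0.0726]
eef_rot: [-0.0, 0.666, 0.746, -0.0]
wrist_force: [0.4, -0.0, 0.8]
opening: 0.798
grasp_force: 0.0
```

apply_moves:
  moves:
    - {"jaw": 0.8,"offset": [0,0,-8],"rot": [0,0,0]}
    - {"jaw": 0.8,"offset": [0,0,-15],"rot": [0,0,0]}
    - {"jaw": 0.8,"offset": [0,0,-25],"rot": [0,0,0]}
    - {"jaw": 0.8,"offset": [0,0,-40],"rot": [0,0,0]}
    - {"jaw": 0.8,"offset": [0,0,-40],"rot": [0,0,0]}

```text
time_s: 22.55
eef_pos: [0.5347, 0.1015, 0.2032]
eef_rot: [0.0, 0.666, 0.746, 0.0]
wrist_force: [0.4, 0.7, -0.3]
opening: 0.801
grasp_force: 0.0
```

apply_moves:
  moves:
    - {"jaw": 0.8,"offset": [50,0,-10],"rot": [0,0,0]}
    - {"jaw": 0.8,"offset": [50,0,0],"rot": [0,0,0]}
    - {"jaw": 0.8,"offset": [50,0,0],"rot": [0,0,0]}
    - {"jaw": 0.8,"offset": [0,0,0],"rot": [0,0,0]}
    - {"jaw": 0.8,"offset": [0,0,0],"rot": [0,0,0]}

```text
time_s: 23.18
eef_pos: [0.5177, 0.2504, 0.2116]
eef_rot: [0.0, 0.665, 0.747, 0.0]
wrist_force: [-0.2, -0.1, -0.4]
opening: 0.8
grasp_force: 0.0
```

```bash
python3 s.py; python3 - <<'E'
from h import *
c=[]
for cam,p,a,b in(("scene",(.535,.06,.08),30,40),("top",(.535,.05,.08),30,40)):
    im,d=ctrl.camera(cam);u,v=proj(cam,p).round().astype(int);print(u,v)
    c.append(cv2.resize(im[v-a:v+a,u-30:u+30,::-1],(400,400),interpolation=cv2.INTER_CUBIC))
cv2.imwrite("pics/c6.png",np.hstack(c))
E
```

```text
lever yaw -83.41963288496208 f [-0.2 -0.1 -0.4] tq [ 0.02 -0.02 -0.07] [0.5177 0.2504 0.2116]
255 193
259 193
```

View pics/c6.png

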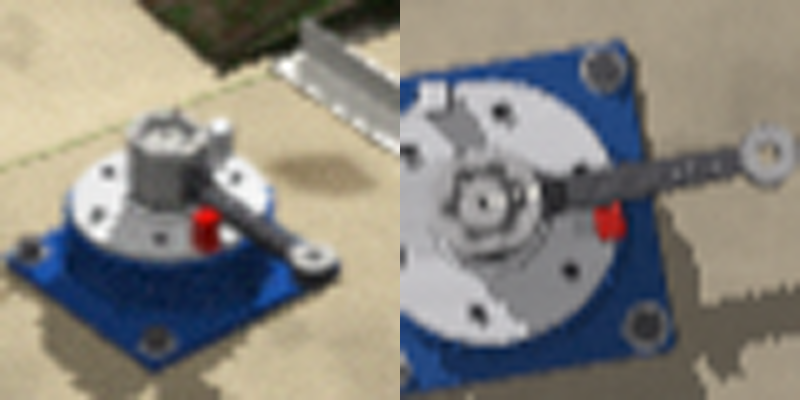

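The lever is home and released, with its arm (485, 203 to 768, 152) against the red lug at (608, 222) and square to the housing.

```bash
python3 -c "
from bench import ctrl
print(ctrl.hand_in())"
```

```text
the job is handed in; nothing more can be done
None
```

The lever is fitted fully home on the shaft, swung clockwise to the red lug and released there; I handed the job in at about 23 s, with no verdict returned, and kept clear of the tools and parts around it.

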